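# Lay out the bar tool tray

### The arm

A 7-joint arm with a two-finger parallel gripper is mounted at the origin on a cart in front of the work surface, level with it; the furniture and walls round the work are solid. World frame = base frame: x ahead of the robot, y to its left, z up, the work surface at z = 0. Lengths are in m, angles in rad, forces in N, time in s.
With the tool pointing down it reaches from about 0.4 to 0.85 m from the base axis. Payload 4.5 kg.
Tool frame: the origin (TCP) lies on the centre line of the jaws, within the pads' length; the fingertips stand 8 mm ahead of it and the grasp point (between the pads) lies 11 mm behind it; z points along the fingers, x is the direction in which the jaws open and shut, and the axes are right-handed (so a half turn about z gives the same grasp; the last joint's range is limited). The gripper opens to 88 mm and grips with 3 to 60 N. Pads are 18 mm wide; open, the fingers measure 123 mm over their backs; the gripper's body (75 mm by 187 mm) begins 45 mm behind the grasp point.
Start: joints at [0.034, 0.689, -0.195, 1.565, 0.157, 0.902, -0.215], TCP at [0.625, 0, 0.247] pointing down, gripper open.
Joint ranges: [-3.01, 3.01], [-0.46, 2.08], [-1.47, 1.51], [0.13, 2.56], [-1, 4.14], [0.04, 2.09], [-2.66, 2.66]. Speed limits (rad/s): [2.57, 2.57, 3.14, 3.14, 3.14, 3.14, 3.14].

### API

Orientations are given as a unit quaternion [x, y, z, w].
In Python, from plant import get_state, snapshot, finish_job, boxes_of, pinpoint gives the robot as it stands.
- The arm moves only by the shell command python3 -m creep 'ROWS' [FORCE]. ROWS is JSON, a list of rows, each an object with "hand": the finger opening in m, from 0 to 0.0881; "slide": the shift along the tool's x, y, z in m, a list of three; "turn": the turn about the tool's z in degrees. A call has 1 to 5 rows; each row shifts and turns the commanded pose from where the row before left it, along the tool's axes as they then stand; what a row does not reach is not made up. A row lasts 1/8 s, in which the tool goes at most 62.5 mm and 10.7 degrees, less where a joint would pass 70% of its speed; a pose out of reach is approached as far as the arm can. A call is refused whole if a number of a shift passes 0.0625 or a number of a turn 10.7, either way. A call with a gripper value outside its range is refused whole. The fingers move at their own pace and stop on an object; FORCE is the grip in N (left out, the last holds). Time passes only in rows, so rows that do not move let the fingers close. It gives the time, the measured TCP pose, the force and the opening at its end, in the units of the state.
- get_state(): the state, without advancing time (a new reading comes with each control period).
- snapshot(name): name is "scene" or "side" or "wrist"; returns a dict with "frame" (384x512x3 uint8, red, green, blue), "depth" (384x512 float32, m along the optical axis (not along the pixel's ray), 0 where there is no reading), "mtx" (3x3 intrinsics, pixels), "camera_from_world" (4x4, takes a point from world to camera coordinates). Camera axes: x right, y down, z forward; pixel columns grow to the right and rows downward; lengths in m; the calibration is good to about 2 mm. A picture is of the moment at which its call begins.
- finish_job(): hands the job in, once; it reports no verdict.
Trained networks look in a picture, given as the dict that the camera call returned (one of the last four; its "shot" number tells which), for a name from the list of things; names that differ only in an ending like _2 or _b are one class to them, and where a whole thing is asked for, a point or a joint stands for the part that bears it (a point fixed in the world has none). Each returns a list of dicts, best first, with "conf" (0 to 1); they miss things now and then, are a little off and sometimes report something else, mostly with a low value. They report only what shows in the picture. A call takes as long as a camera call.
- boxes_of(target, picture): "uv" ([column, row] in pixels, amid what is visible of it).
- pinpoint(target, picture): "uv" ([column, row] in pixels: a listed point, or the origin of a listed thing).
The state is a dict: "clock": time; "q": joint angles; "qd": joint speeds; "joint_torque": joint torques, N m; "tool_pos": TCP position; "eef_rot": TCP orientation; "contact_force": force on the tool from outside, world axes, zero at the start; "moment": the same for the moment, N m; "opening": opening from 0.0 (shut) to 1.0 (fully open).
Only numpy, scipy, OpenCV 4.12 (cv2) and the standard library are available. Lean on these libraries where they do the work, as an engineer would, in place of code of your own. Each camera call takes 0.05 s, during which the arm holds its last target.

### The job

Set up the tool tray to match the outlines drawn on its three cards: the tamper standing on the round one, the peeler on its silhouette with its head at the drawn head, and the whetstone, now drying on end, tipped over and lying flat on the rectangle. The tamper has been left on the wrong card. Leave the tea glass, the jigger and the black flask standing where they are, and let go of everything.

Things in the scene. Friction and masses are not known exactly. Their poses are not given: they have to be found in the camera images.
- tray: wooden kit tray, 200 (x) by 285 (y) mm, fixed; rim 14 mm high, 5 mm thick; inner floor (the cards' face) 6 mm above the counter. Origin: centre of its underside; x roughly away from the robot. Three white cards 166 by 74 mm lie in it side by side, 90 mm apart along y, long side along x; which card is where varies, each turned by a few degrees
- stone_card: card with a drawn rectangle of 152 by 57 mm (long side along its x) for the whetstone. Origin: centre of the rectangle, about 1 mm below the card's face
- tamper_card: card with a drawn disc 61 mm across for the tamper's foot. Origin: centre of the disc, about 1 mm below the card's face
- peeler_card: card with a drawn Y-peeler silhouette, 131 mm long along its x, handle to -x and head to +x. Origin: middle of the silhouette's length, on its middle line
- card_head (a point): point on the peeler card's middle line, 50 mm from its origin towards the drawn head (+x)
- card_tail (a point): point on the peeler card's middle line, 50 mm from its origin towards the drawn handle end (-x)
- stone: grey two-tone whetstone, 55 (x) by 150 (y) by 23 (z) mm, 0.3 to 0.55 kg. Origin: centre of one broad face, z pointing through the stone. It starts standing on end on the counter, y upright, 150 mm tall, broad faces to left and right; a tea glass is close to one broad face, the counter beyond the other is free to tip it over by pushing near its top. Either face may lie up, either end ahead
- stone_mid (a point): centre of the whetstone
- tamper: coffee tamper, 82 mm tall: steel foot 58 mm across and 24 mm high, black turned grip above it up to 40 mm across, widest near the top. Origin: centre of the underside, z up its axis. It starts standing in the tray on the whetstone's or the peeler's card
- peeler: Y peeler with red handle, 49 by 131 by 14 mm, lying flat at the left. Origin: underside, middle of its length; the handle, up to 18 mm wide and 14 mm thick, runs from y = -24 to +66 mm, the forked head 49 mm wide and 3 to 12 mm high from y = -66 to -20 mm
- peeler_head (a point): point on the peeler's middle line, 50 mm from its origin towards the head (its -y), 7 mm above its underside
- peeler_tail (a point): point on the peeler's middle line, 50 mm from its origin towards the handle end (its +y), 7 mm above its underside
- glass: bystander: upturned clear tea glass, 62 mm across, 63 mm tall, beside the whetstone. Origin: centre of its underside
- jigger: bystander: steel double jigger, 44 mm across, 74 mm tall, beyond the peeler. Origin: centre of its underside
- flask: bystander: small black flask, 57 mm across, 74 mm tall, behind and right of the tray. Origin: centre of its underside

How it is judged:
On the way:
1. the whetstone has been tipped over and lies flat and still on a broad face (angle between the z axis of stone and the z axis of tray, either way round below 0.12 rad and linear speed of stone below 0.02 m/s and angular speed of stone below 0.1 rad/s), for 0.2 s.
At the end, for the whole second after the job is handed in: Within 12 mm of their outlines: whetstone flat in the tray (0.15 rad), tamper upright, peeler flat with head and handle points each on the drawn ones; all still. Tea glass, jigger and flask stand within 25 mm of their places (all of step 1 and horizontal distance between stone_mid and stone_card below 0.012 m and angle between the y axis of stone and the x axis of stone_card, either way round below 0.15 rad and height (world z) of stone_mid below 0.024 m and horizontal distance between tamper and tamper_card below 0.012 m and angle between tamper's own z axis and vertical below 0.1 rad and height (world z) of tamper below 0.012 m and linear speed of each of tamper, peeler below 0.02 m/s and horizontal distance between peeler_head and card_head below 0.012 m and horizontal distance between peeler_tail and card_tail below 0.012 m and height (world z) of each of peeler_head, peeler_tail below 0.019 m and distance of each of glass, jigger, flask from where it was at the start of the episode below 0.025 m and angle between each of glass, jigger, flask's own z axis and vertical below 0.3 rad); the robot touches nothing.
It fails at once if the tea glass is moved more than 25 mm or tipped (distance of glass from where it was at the start of the episode above 0.025 m or angle between glass's own z axis and vertical above 0.3 rad).
It fails at once if the jigger is moved more than 25 mm or tipped (distance of jigger from where it was at the start of the episode above 0.025 m or angle between jigger's own z axis and vertical above 0.3 rad).
It fails at once if the black flask is moved more than 25 mm or tipped (distance of flask from where it was at the start of the episode above 0.025 m or angle between flask's own z axis and vertical above 0.3 rad).
It also fails if it takes over 69 s, if anything falls off the work surface, if the arm or the gripper's body presses on something with over 40 N, if the wrist force passes 120 N, or if a joint passes its speed limit or range.

## Working session

There is one attempt and no reset: what is moved stays moved. The work goes in short steps, Python scripts to look and compute and a shell command to move; the robot and the scene stay as the last step left them, time stands still between calls to the robot, and variables do not carry over. Pictures are saved under pics/ and viewed, and the job is handed in when it is done.

```bash
ls; mkdir -p pics; python3 - <<'E'
from plant import *
import cv2
print(get_state())
for n in ["scene","side","wrist"]:
    s=snapshot(n); cv2.imwrite(f"pics/{n}0.png",s["frame"][:,:,::-1]); print(n,s["mtx"].tolist(),s["camera_from_world"].round(4).tolist(), s["shot"])
E
```

```text
pics
{'clock': 0.0, 'q': array([ 0.03378363,  0.68998315, -0.1945253 ,  1.56633336,  0.15727766,
        0.9024878 , -0.2150499 ]), 'qd': array([ 0.00212628, -0.00046065,  0.00072434, -0.00072755,  0.00079262,
       -0.00177792, -0.00091402]), 'joint_torque': array([ 3.38560185e-04, -5.27571630e+01, -1.26686912e+00, -1.53434461e+01,
       -5.26333472e-02,  6.56995355e-03,  1.65937727e-04]), 'tool_pos': array([ 6.24387846e-01, -2.60373854e-05,  2.45913660e-01]), 'eef_rot': array([ 9.99999582e-01,  7.22188853e-05, -9.09465392e-04,  5.30358770e-05]), 'contact_force': array([0.12295323, 0.08764716, 0.37425015]), 'moment': array([0.01553306, 0.02303735, 0.00335034]), 'opening': 1.0046613749010553}
scene [[449.0749620076302, 0.0, 254.9583003559793], [0.0, 449.0749620076302, 194.48538949678527], [0.0, 0.0, 1.0]] [[-0.6007, -0.7995, 0.0049, 0.3611], [-0.6146, 0.4578, -0.6424, 0.3528], [0.5114, -0.3889, -0.7663, 1.1794], [0.0, 0.0, 0.0, 1.0]] 1
side [[485.33992513306725, 0.0, 244.5753681996097], [0.0, 485.33992513306725, 187.08979083238364], [0.0, 0.0, 1.0]] [[-0.88, -0.4742, 0.026, 0.4874], [-0.2523, 0.4205, -0.8715, 0.1747], [0.4023, -0.7735, -0.4897, 1.6163], [0.0, 0.0, 0.0, 1.0]] 2
wrist [[273.6932771356254, 0.0, 255.04386781179122], [0.0, 273.6932771356254, 192.89220143443765], [0.0, 0.0, 1.0]] [[1.0, 0.0003, -0.0018, -0.6237], [0.0008, -0.9627, 0.2705, -0.0378], [-0.0016, -0.2705, -0.9627, 0.3893], [0.0, 0.0, 0.0, 1.0]] 3
```

View images.

View pics/scene0.png

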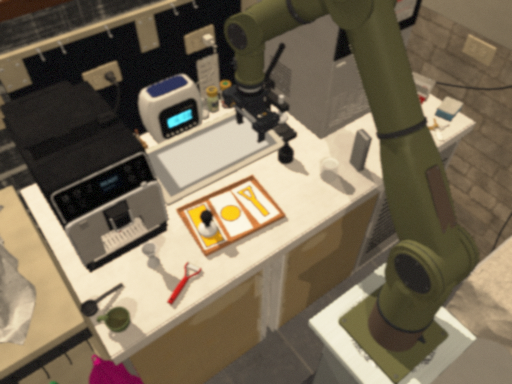

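View pics/side0.png

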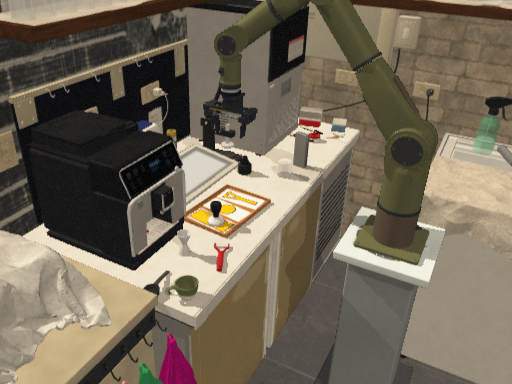

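View pics/wrist0.png

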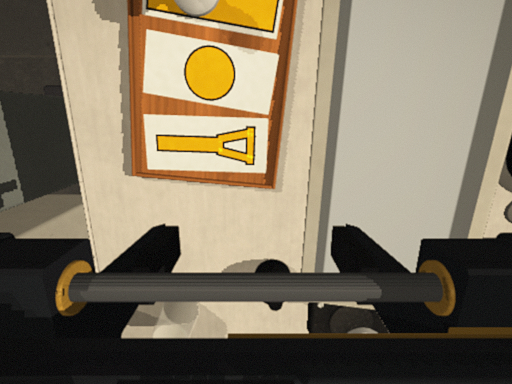

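```bash
cat > h.py <<'E'
import numpy as np, cv2
from plant import *
def ray(s,uv):
    T=s["camera_from_world"];R=T[:3,:3];t=T[:3,3];K=s["mtx"]
    d=R.T@np.linalg.solve(K,np.array([uv[0],uv[1],1.0]));return -R.T@t,d
def atz(s,uv,z):
    c,d=ray(s,uv);return c+d*(z-c[2])/d[2]
def atd(s,uv):
    v=int(round(uv[1]));u=int(round(uv[0]));z=s["depth"][v,u];c,d=ray(s,uv);return c+d*z if z>0 else None
def cloud(s):
    z=s["depth"];v,u=np.mgrid[:z.shape[0],:z.shape[1]];m=z>0
    P=np.stack([(u-s["mtx"][0,2])/s["mtx"][0,0]*z,(v-s["mtx"][1,2])/s["mtx"][1,1]*z,z],-1)
    T=s["camera_from_world"];W=(P-T[:3,3])@T[:3,:3];W[~m]=np.nan;return W
def proj(s,P):
    p=s["camera_from_world"]@np.append(P,1);q=s["mtx"]@p[:3];return q[:2]/q[2]
E
python3 - <<'E'
from h import *
Z={"stone_card":.005,"tamper_card":.005,"peeler_card":.006,"card_head":.006,"card_tail":.006,"tamper":.006,"peeler":0,"peeler_head":.007,"peeler_tail":.007,"stone_mid":.075,"glass":0,"jigger":0,"flask":0,"tray":0}
import pickle
for n in ["scene","side","wrist"]:
    s=snapshot(n); pickle.dump(s,open(f"s_{n}0.pkl","wb"))
    for t,z in Z.items():
        for d in pinpoint(t,s)[:1]:
            print(n,t,round(d["conf"],2),np.round(d["uv"],1),atz(s,d["uv"],z).round(4))
E
```

```text
scene stone_card 0.65 [204.1 225.2] [0.5753 0.2157 0.005 ]
scene tamper_card 0.68 [234.4 212.1] [0.5612 0.1113 0.005 ]
scene peeler_card 0.71 [251.6 199.3] [0.57  0.037 0.006]
scene card_head 0.8 [246.8 188.9] [0.6151 0.0232 0.006 ]
scene card_tail 0.76 [264.4 211. ] [0.5074 0.0331 0.006 ]
scene tamper 0.94 [207.2 229.9] [0.554  0.2181 0.006 ]
scene peeler 0.6 [178.9 282.2] [0.4541 0.3784 0.    ]
scene peeler_head 0.9 [191.4 267. ] [0.471  0.3258 0.007 ]
scene peeler_tail 0.66 [233.8 213.5] [0.5565 0.1169 0.007 ]
scene stone_mid 0.82 [360.3 154.2] [ 0.4644 -0.3338  0.075 ]
scene glass 0.77 [325.5 176.5] [ 0.5044 -0.2271  0.    ]
scene jigger 0.7 [153.3 261.8] [0.5561 0.4038 0.    ]
scene flask 0.86 [285.6 159. ] [ 0.6496 -0.1711  0.    ]
scene tray 0.8 [229.6 214. ] [0.5673 0.1257 0.    ]
side stone_card 0.64 [210.7 219.3] [0.5763 0.2067 0.005 ]
side tamper_card 0.7 [228.2 208.8] [0.5585 0.116  0.005 ]
side card_head 0.94 [229.1 193.7] [0.6089 0.0219 0.006 ]
side card_tail 0.83 [250.1 203.5] [0.507  0.0445 0.006 ]
side tamper 0.8 [213.9 226.8] [0.5417 0.2419 0.006 ]
side peeler 0.6 [217.6 259.7] [0.4421 0.3828 0.    ]
side peeler_head 0.7 [219.9 248.6] [0.4604 0.3384 0.007 ]
side stone_mid 0.64 [300.  148.9] [ 0.4813 -0.3544  0.075 ]
side glass 0.72 [285.5 172.9] [ 0.4988 -0.2563  0.    ]
side jigger 0.83 [183.7 251.2] [0.5567 0.3996 0.    ]
side flask 0.66 [242.9 171.2] [ 0.6577 -0.1781  0.    ]
side tray 0.7 [227.6 209. ] [0.5636 0.1113 0.    ]
wrist tamper_card 0.9 [210.4  73.6] [0.5673 0.1216 0.005 ]
wrist peeler_card 0.56 [204.4 143.1] [0.5554 0.0336 0.006 ]
wrist card_head 0.61 [242.3 148.2] [0.6072 0.0267 0.006 ]
wrist card_tail 0.71 [167.  141.6] [0.5045 0.0356 0.006 ]
wrist peeler_head 0.21 [179.5 309.4] [ 0.5018 -0.2339  0.007 ]
wrist glass 0.95 [177.4 308.2] [ 0.4962 -0.2371  0.    ]
wrist jigger 0.16 [179.  310.1] [ 0.4986 -0.2409  0.    ]
wrist flask 0.69 [275.3 274.2] [ 0.657  -0.1733  0.    ]
```

```bash
python3 -m creep '[{"hand":0.088,"slide":[-0.03,-0.06,0],"turn":0},{"hand":0.088,"slide":[-0.03,-0.06,0],"turn":0},{"hand":0.088,"slide":[-0.02,-0.06,0],"turn":0},{"hand":0.088,"slide":[0,-0.04,0],"turn":0},{"hand":0.088,"slide":[0,0,0],"turn":0}]' 10
python3 - <<'E'
from h import *
import pickle
Z={"stone_card":.005,"tamper_card":.005,"tamper":.006,"peeler":0,"peeler_head":.007,"peeler_tail":.007,"jigger":0,"tray":0}
s=snapshot("wrist"); pickle.dump(s,open("s_w1.pkl","wb"));cv2.imwrite("pics/w1.png",s["frame"][:,:,::-1])
print((-s["camera_from_world"][:3,:3].T@s["camera_from_world"][:3,3]).round(3))
for t,z in Z.items():
    for d in pinpoint(t,s)[:2]:
        print(t,round(d["conf"],2),np.round(d["uv"],1),atz(s,d["uv"],z).round(4))
E
```

```text
clock: 3.02
tool_pos: [0.5483, 0.2162, 0.247]
eef_rot: [1.0, 0.004, 0.0, -0.002]
contact_force: [1.1, 0.2, 0.3]
opening: 0.998
[0.547 0.285 0.385]
stone_card 0.62 [271.  171.4] [0.5706 0.2112 0.005 ]
stone_card 0.32 [189.   75.6] [0.4621 0.3357 0.005 ]
tamper_card 0.8 [265.  228.4] [0.5636 0.1246 0.005 ]
tamper 0.69 [258.6 170.6] [0.5531 0.2124 0.006 ]
peeler 0.83 [174.6  45.6] [0.4447 0.3716 0.    ]
peeler_head 0.64 [190.8  77.8] [0.4647 0.3329 0.007 ]
peeler_tail 0.57 [148.1   0. ] [0.4183 0.4192 0.007 ]
jigger 0.91 [257.8  18. ] [0.55   0.4034 0.    ]
tray 0.69 [225.8 282.4] [0.5025 0.0287 0.    ]
```

View pics/w1.png

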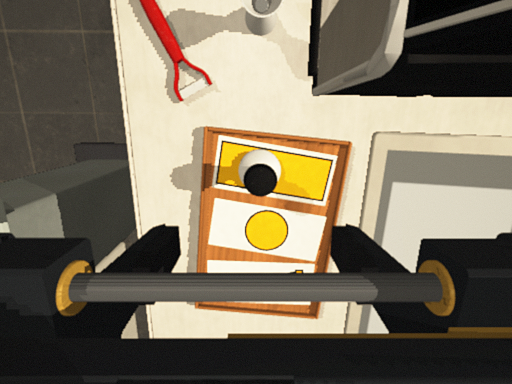

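```bash
python3 -m creep '[{"hand":0.088,"slide":[-0.04,-0.05,0],"turn":0},{"hand":0.088,"slide":[-0.04,-0.05,0],"turn":0},{"hand":0.088,"slide":[0,0,0],"turn":-9.5},{"hand":0.088,"slide":[0,0,0],"turn":-9.5},{"hand":0.088,"slide":[0,0,0],"turn":-9}]' 10
cat > peel.py <<'E'
from h import *
import sys,pickle
from scipy.spatial.transform import Rotation as Ro
s=snapshot("wrist"); n=sys.argv[1]; pickle.dump(s,open(f"s_{n}.pkl","wb"));cv2.imwrite(f"pics/{n}.png",s["frame"][:,:,::-1])
f=s["frame"].astype(int); m=(f[...,0]>110)&(f[...,1]<70)&(f[...,2]<80)
W=cloud(s); z=float(sys.argv[2]) if len(sys.argv)>2 else 0.012
v,u=np.nonzero(m); P=np.array([atz(s,(a,b),z)[:2] for a,b in zip(u,v)])
print("red px",len(P),"bounds",u.min(),u.max(),v.min(),v.max())
# handle axis: PCA restricted iteratively
c=P.mean(0); d=np.linalg.svd(P-c,full_matrices=False)[2][0]
for i in range(3):
    t=(P-c)@d; r=(P-c)@np.array([-d[1],d[0]])
    k=np.abs(r)<0.011
    lo,hi=np.percentile(t,[0.5,99.5])
    c2=P[k].mean(0); d=np.linalg.svd(P[k]-c2,full_matrices=False)[2][0]; c=c2
t=(P-c)@d; r=(P-c)@np.array([-d[1],d[0]])
for a in np.arange(t.min(),t.max(),.01):
    k=(t>=a)&(t<a+.01); print(round(a,3),(c+d*(a+.005)).round(4),"mid",((r[k].min()+r[k].max())/2).round(4),"w",(r[k].max()-r[k].min()).round(4), "z",np.nanmedian(W[v[k],u[k],2]).round(4))
print("dir",d.round(3),"angle",np.degrees(np.arctan2(d[1],d[0])).round(1))
for t_,z_ in (("peeler",0),("peeler_head",.007),("peeler_tail",.007)):
    for q in pinpoint(t_,s)[:1]: print(t_,round(q["conf"],2),np.round(q["uv"],1),atz(s,q["uv"],z_+z-.012).round(4))
st=get_state();print(st["tool_pos"].round(4),Ro.from_quat(st["eef_rot"]).as_matrix()[:2,0].round(3),st["clock"])
E
python3 peel.py w2
```

```text
clock: 4.1
tool_pos: [0.4713, 0.3086, 0.2468]
eef_rot: [0.97, 0.244, 0.0, 0.0]
contact_force: [-0.2, 0.0, 0.1]
opening: 0.998
red px 1193 bounds 160 459 60 338
-0.046 [0.4123 0.4261] mid 0.0002 w 0.0138 z 0.0129
-0.036 [0.417  0.4173] mid 0.0003 w 0.0139 z 0.0135
-0.026 [0.4217 0.4084] mid -0.0003 w 0.0153 z 0.0137
-0.016 [0.4265 0.3996] mid 0.0004 w 0.0167 z 0.0137
-0.006 [0.4312 0.3908] mid -0.0002 w 0.0155 z 0.0134
0.004 [0.4359 0.382 ] mid -0.0001 w 0.0156 z 0.013
0.014 [0.4406 0.3732] mid -0.0001 w 0.0157 z 0.0126
0.024 [0.4453 0.3644] mid -0.0001 w 0.0158 z 0.0122
0.034 [0.4501 0.3556] mid -0.0006 w 0.0147 z 0.0113
0.044 [0.4548 0.3467] mid -0.0012 w 0.0242 z 0.0103
0.054 [0.4595 0.3379] mid -0.0012 w 0.0379 z 0.0107
0.064 [0.4642 0.3291] mid -0.0018 w 0.045 z 0.0106
0.074 [0.469  0.3203] mid 0.1255 w 0.2998 z 0.0119Traceback (most recent call last):
  File "peel.py", line 18, in <module>
    k=(t>=a)&(t<a+.01); print(round(a,3),(c+d*(a+.005)).round(4),"mid",((r[k].min()+r[k].max())/2).round(4),"w",(r[k].max()-r[k].min()).round(4), "z",np.nanmedian(W[v[k],u[k],2]).round(4))
                                                                         ~~~~~~~~^^
    return umr_minimum(a, axis, None, out, keepdims, initial, where)
ValueError: zero-size array to reduction operation minimum which has no identity
```

View pics/w2.png

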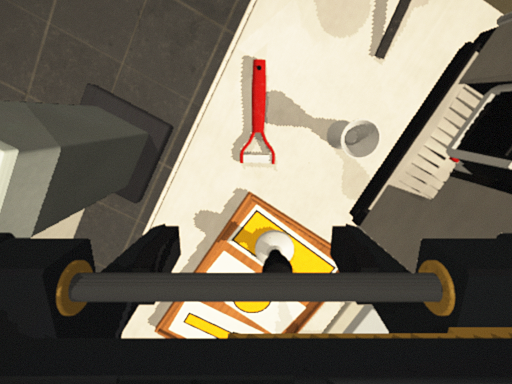

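```bash
python3 -m creep '[{"hand":0.088,"slide":[-0.0115,-0.045,0.02],"turn":0},{"hand":0.088,"slide":[0,-0.04,0.05],"turn":0},{"hand":0.088,"slide":[0,0,0.05],"turn":0},{"hand":0.088,"slide":[0,0,0.05],"turn":0},{"hand":0.088,"slide":[0,0,0.02],"turn":0}]' 10
sed -i 's/^    k=(t>=a)&(t<a+.01); print/    k=(t>=a)\&(t<a+.01)\n    if k.sum()<5: continue\n    print/' peel.py
```

```text
clock: 4.78
tool_pos: [0.4208, 0.3762, 0.0552]
eef_rot: [0.971, 0.241, -0.002, 0.001]
contact_force: [-0.4, 0.5, 0.3]
opening: 0.997
```

```bash
python3 -m creep '[{"hand":0.088,"slide":[0,0,0.023],"turn":0},{"hand":0.088,"slide":[0,0,0.02],"turn":0},{"hand":0.04,"slide":[0,0,0],"turn":0},{"hand":0.01,"slide":[0,0,0],"turn":0},{"hand":0.0,"slide":[0,0,0],"turn":0}]' 15
python3 -m creep '[{"hand":0.0,"slide":[0,0,0],"turn":0},{"hand":0.0,"slide":[0,0,0],"turn":0}]' 15
```

```text
clock: 5.4
tool_pos: [0.4222, 0.378, 0.0159]
eef_rot: [0.97, 0.242, 0.001, -0.0]
contact_force: [-0.8, -0.1, -0.0]
opening: 0.685
clock: 5.65
tool_pos: [0.4221, 0.378, 0.0154]
eef_rot: [0.97, 0.242, 0.001, -0.0]
contact_force: [-0.3, 0.6, 0.8]
opening: 0.457
```

```bash
python3 -m creep '[{"hand":0.0,"slide":[0,0,0],"turn":0},{"hand":0.0,"slide":[0,0,0],"turn":0},{"hand":0.0,"slide":[0,0,0],"turn":0},{"hand":0.0,"slide":[0,0,0],"turn":0}]' 15

```

```text
clock: 6.15
tool_pos: [0.4218, 0.3776, 0.015]
eef_rot: [0.97, 0.242, 0.0, -0.0]
contact_force: [0.7, 0.9, 1.8]
opening: 0.195
```

```bash
cat > card.py <<'E'
from h import *
import sys,pickle
def yellow(s):
    h=cv2.cvtColor(s["frame"],cv2.COLOR_RGB2HSV); return ((h[...,0]>17)&(h[...,0]<32)&(h[...,1]>150)&(h[...,2]>120)).astype(np.uint8)
s=pickle.load(open(sys.argv[1],"rb")); m=yellow(s)
n,l,st,ce=cv2.connectedComponentsWithStats(m)
for i in range(1,n):
    if st[i,4]<150: continue
    v,u=np.nonzero(l==i); P=np.array([atz(s,(a,b),.006)[:2] for a,b in zip(u,v)])
    c,wh,an=cv2.minAreaRect((P*1000).astype(np.float32)); 
    print(st[i], "cent",P.mean(0).round(4),"rect",np.round(c,1),np.round(wh,1),round(an,1))
E
python3 card.py s_wrist0.pkl; echo; python3 card.py s_w1.pkl; echo; python3 card.py s_w2.pkl
```

```text
[148   0  37  14 319] cent [0.5152 0.1974] rect [517.5 197.8] [12.5 43.6] 82.8
[ 199    0   78   31 1622] cent [0.6118 0.1897] rect [603.  193.9] [33.3 89.4] 80.8
[ 185   47   48   52 1971] cent [0.5652 0.1223] rect [565.  122.1] [60.5 60.3] 0.0
[ 157  128   96   36 1544] cent [0.5625 0.032 ] rect [555.2  30.1] [ 47.5 130.5] 89.8
[ 56 261  33  50 624] cent [ 0.3259 -0.1886] rect [ 327.7 -188.5] [105.3  31. ] 61.0

[218 142  42  45 947] cent [0.5152 0.2229] rect [523.4 219.7] [58.2 50.9] 80.5
[ 268  150   64   50 2032] cent [0.614  0.2061] rect [605.3 206.2] [58.  89.6] 80.6
[ 246  211   41   39 1251] cent [0.5652 0.1224] rect [565.2 121.9] [60.  61.2] 0.4
[ 56 261  33  50 678] cent [0.2525 0.0289] rect [253.2  26.9] [105.5  31.4] 62.1
[441 266  14  49 230] cent [0.8602 0.0157] rect [856.8  21.3] [19.6 91.8] 11.8

[234 212  50  43 799] cent [0.5157 0.2227] rect [523.5 219.9] [58.2 51. ] 80.1
[288 234  46  39 847] cent [0.6107 0.2186] rect [604.2 213.1] [44.9 92.1] 80.4
[436 262  19  53 270] cent [0.8382 0.2791] rect [831.4 281.9] [ 22.3 101.9] 44.1
[234 301  36  11 304] cent [0.5737 0.1063] rect [574.2 104.8] [56.7 19.1] 28.3
[185 314  45  25 432] cent [0.5276 0.0336] rect [528.5  33.3] [19.4 76.5] 88.1
```

```bash
python3 - <<'E'
from h import *
import pickle
s=pickle.load(open("s_wrist0.pkl","rb"))
h=cv2.cvtColor(s["frame"],cv2.COLOR_RGB2HSV); m=((h[...,0]>17)&(h[...,0]<32)&(h[...,1]>150)&(h[...,2]>120))
m[:126]=0;m[166:]=0;m[:,:150]=0;m[:,260:]=0
v,u=np.nonzero(m); P=np.array([atz(s,(a,b),.006)[:2] for a,b in zip(u,v)])
for a in np.arange(.485,.63,.01):
    k=(P[:,0]>=a)&(P[:,0]<a+.01)
    if k.any(): print(round(a+.005,3),P[k,1].min().round(4),P[k,1].max().round(4),((P[k,1].min()+P[k,1].max())/2).round(4))
print(P[:,0].min(),P[:,0].max())
h_=P[P[:,0]<.575]; print(np.polyfit(h_[:,0],h_[:,1],1))
cv2.imwrite("pics/crop.png",cv2.resize(s["frame"][100:190,130:300,::-1],None,fx=4,fy=4,interpolation=0))
E
```

```text
0.49 0.0255 0.0431 0.0343
0.5 0.0255 0.0431 0.0343
0.51 0.0242 0.0431 0.0336
0.52 0.0242 0.0417 0.033
0.53 0.0242 0.0418 0.033
0.54 0.0242 0.0418 0.033
0.55 0.0228 0.0418 0.0323
0.56 0.0228 0.0404 0.0316
0.57 0.0187 0.0444 0.0316
0.58 0.0159 0.0458 0.0308
0.59 0.0145 0.0484 0.0315
0.6 0.0118 0.0497 0.0307
0.61 0.0062 0.0537 0.0299
0.62 0.0062 0.0537 0.0299
0.4899865104794605 0.620566867193433
[-0.03601751  0.05207591]
```

View pics/crop.png

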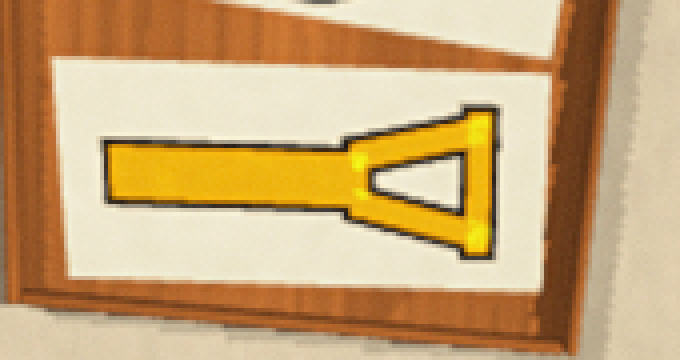

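```bash
python3 -m creep '[{"hand":0.0,"slide":[0,0,-0.04],"turn":0},{"hand":0.0,"slide":[0,0,-0.05],"turn":-10},{"hand":0.0,"slide":[0,0,-0.04],"turn":-10},{"hand":0.0,"slide":[0,0,0],"turn":-10},{"hand":0.0,"slide":[0,0,0],"turn":-10}]' 15
python3 -m creep '[{"hand":0.0,"slide":[0,0,0],"turn":-10},{"hand":0.0,"slide":[0,0,0],"turn":-9.9},{"hand":0,"slide":[-0.05,0.02,0],"turn":0},{"hand":0,"slide":[-0.06,0.022,0],"turn":0},{"hand":0.0,"slide":[-0.06,0.022,0],"turn":0}]' 15
python3 -m creep '[{"hand":0,"slide":[-0.06,0.022,0],"turn":0},{"hand":0.0,"slide":[-0.06,0.022,0],"turn":0},{"hand":0.0,"slide":[-0.05,0.024,0],"turn":0},{"hand":0,"slide":[0,0,0],"turn":0}]' 15
python3 -c "
from h import *
print(get_state()['q'].round(2))
s=snapshot('wrist');cv2.imwrite('pics/w3.png',s['frame'][:,:,::-1])
s=snapshot('scene');cv2.imwrite('pics/s3.png',cv2.resize(s['frame'][140:300,150:350,::-1],None,fx=4,fy=3.75))"
```

```text
clock: 6.78
tool_pos: [0.4214, 0.3769, 0.1453]
eef_rot: [0.827, 0.562, -0.0, 0.0]
contact_force: [-0.4, 0.9, -1.9]
opening: 0.199
clock: 7.4
tool_pos: [0.4783, 0.2058, 0.1445]
eef_rot: [0.72, 0.694, -0.001, 0.0]
contact_force: [0.5, -0.6, -0.0]
opening: 0.199
clock: 7.9
tool_pos: [0.5399, 0.0313, 0.1438]
eef_rot: [0.724, 0.69, -0.002, 0.001]
contact_force: [1.1, 0.7, -0.0]
opening: 0.199
[ 0.2   0.79 -0.59  1.9   0.7   0.67  0.7 ]
```

View pics/w3.png

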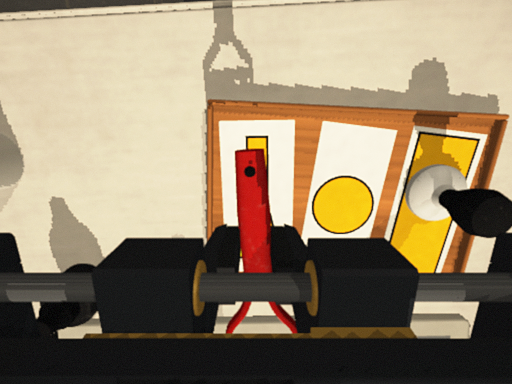

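View pics/s3.png

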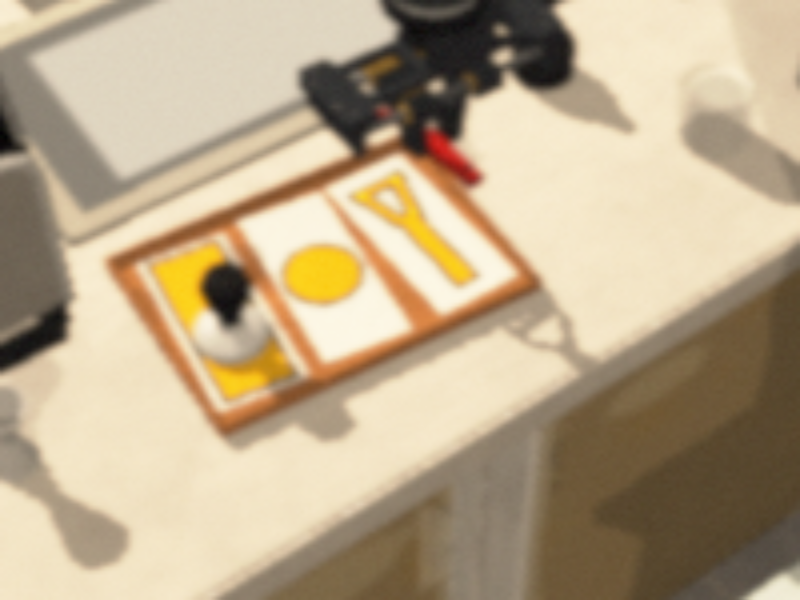

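```bash
python3 peel.py w4 0.142
```

```text
red px 3914 bounds 203 495 103 333
-0.061 [0.4678 0.0385] mid 0.0493 w 0.1442 z 0.0136
-0.051 [0.4777 0.0381] mid 0.0993 w 0.0426 z 0.0052
-0.041 [0.4877 0.0377] mid 0.048 w 0.1441 z 0.1428
-0.031 [0.4977 0.0373] mid 0.0476 w 0.1435 z 0.143
-0.021 [0.5077 0.0369] mid 0.0554 w 0.1273 z 0.1433
-0.011 [0.5177 0.0364] mid 0.0008 w 0.0174 z 0.1435
-0.001 [0.5277 0.036 ] mid 0.0005 w 0.0437 z 0.1433
0.009 [0.5377 0.0356] mid 0.0449 w 0.1442 z 0.1429
0.019 [0.5477 0.0352] mid 0.0555 w 0.122 z 0.1424
0.029 [0.5577 0.0348] mid 0.0558 w 0.1204 z 0.1422
0.049 [0.5777 0.0339] mid 0.0051 w 0.0231 z 0.1398
0.059 [0.5877 0.0335] mid 0.0052 w 0.0394 z 0.1401
0.069 [0.5976 0.0331] mid 0.0059 w 0.0436 z 0.1403
dir [ 0.999 -0.041] angle -2.4
peeler 0.87 [256.9 254.1] [0.5509 0.0382 0.13  ]
peeler_head 0.66 [ 83.1 282.6] [ 0.5623 -0.0679  0.137 ]
peeler_tail 0.66 [248.8 176.7] [0.5004 0.0356 0.137 ]
[0.5387 0.0402 0.145 ] [0.033 0.999] 8.2
```

```bash
python3 -m creep '[{"hand":0,"slide":[0,0,0],"turn":0}]' 15;python3 -m creep '[{"hand":0,"slide":[0,0,0],"turn":0}]' 15; python3 -c "
from h import *
s=get_state();print(s['tool_pos'],s['q'],s['qd'])"
```

```text
clock: 8.32
tool_pos: [0.539, 0.0395, 0.145]
eef_rot: [0.719, 0.695, 0.0, -0.0]
contact_force: [0.4, -0.4, -0.5]
opening: 0.201
clock: 8.45
tool_pos: [0.5392, 0.0389, 0.145]
eef_rot: [0.72, 0.694, -0.0, 0.0]
contact_force: [-0.9, -0.3, -0.9]
opening: 0.195
[0.53922181 0.03887705 0.14497744] [ 0.19496157  0.78925744 -0.59857396  1.9005647   0.69828537  0.67148059
  0.70107495] [ 0.00653224  0.00237579  0.00149512 -0.00184769  0.00047831  0.00085404
  0.00078706]
```

```bash
cat > pl.py <<'E'
from h import *
import sys,pickle
n=sys.argv[1]; z=float(sys.argv[2])
s=snapshot("wrist"); pickle.dump(s,open(f"s_{n}.pkl","wb"));cv2.imwrite(f"pics/{n}.png",s["frame"][:,:,::-1])
f=s["frame"].astype(int); m=((f[...,0]>90)&(f[...,1]<60)&(f[...,2]<70)).astype(np.uint8)
k,l,st,ce=cv2.connectedComponentsWithStats(m); i=1+np.argmax(st[1:,4]); v,u=np.nonzero(l==i)
P=np.array([atz(s,(a,b),z)[:2] for a,b in zip(u,v)])
print(st[i],"xmin",P[:,0].min().round(4))
for a in np.arange(P[:,0].min(),P[:,0].max(),.01):
    q=(P[:,0]>=a)&(P[:,0]<a+.01)
    if q.sum()>5: print((a+.005).round(4),((P[q,1].min()+P[q,1].max())/2).round(4),np.ptp(P[q,1]).round(4))
print(get_state()["tool_pos"].round(4))
E
python3 pl.py w5 0.143
```

```text
[ 235  149   37  124 3562] xmin 0.4854
0.4904 0.0374 0.0147
0.5004 0.0377 0.0157
0.5104 0.038 0.0167
0.5204 0.0381 0.0174
0.5304 0.0381 0.0171
0.5404 0.0385 0.0167
0.5504 0.039 0.0164
0.5604 0.0388 0.0168
[0.5393 0.0387 0.145 ]
```

```bash
python3 -m creep '[{"hand":0,"slide":[-0.006,0.0035,0.03],"turn":1.5},{"hand":0,"slide":[0,0,0.045],"turn":0},{"hand":0,"slide":[0,0,0.02],"turn":0},{"hand":0,"slide":[0,0,0],"turn":0},{"hand":0,"slide":[0,0,0],"turn":0}]' 15; python3 pl.py w6 0.047; python3 card.py s_w6.pkl
```

```text
clock: 9.12
tool_pos: [0.5432, 0.0325, 0.0507]
eef_rot: [0.729, 0.685, 0.001, 0.0]
contact_force: [-0.2, -0.1, 0.1]
opening: 0.198
[ 235  149   37  124 3594] xmin 0.4894
0.4944 0.0323 0.0152
0.5044 0.0324 0.0167
0.5144 0.0323 0.0169
0.5244 0.0322 0.0176
0.5344 0.0323 0.0169
0.5444 0.0317 0.0159
0.5544 0.0321 0.0169
0.5644 0.0325 0.0159
[0.5434 0.0325 0.051 ]
[ 476  134   36   74 1164] cent [0.5162 0.1984] rect [520.8 200.3] [18.4 51.1] 81.5
[240 143  28  33 185] cent [0.4958 0.0368] rect [501.6  34.1] [17.6 21.8] 89.4
[ 338  199   85   63 3095] cent [0.5548 0.1256] rect [555.2 126.1] [61.6 39.4] 66.7
[ 453  220   39   53 1036] cent [0.5832 0.1909] rect [577.3 194.6] [25.8 42.3] 80.5
[249 301  23  10 194] cent [0.617  0.0312] rect [616.7  31.5] [17.3  8.3] 86.3
[ 435  301   44   28 1000] cent [0.6348 0.1874] rect [635.  186.6] [30.8 25.6] 85.6
```

View pics/w6.png

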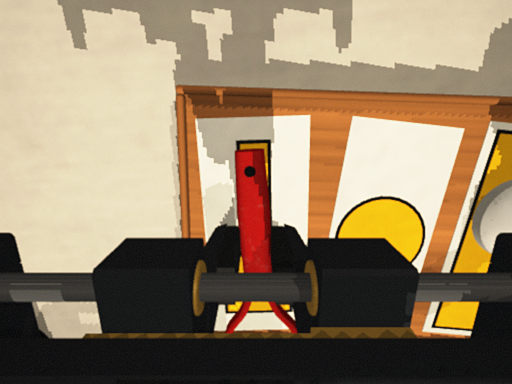

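```bash
python3 -m creep '[{"hand":0,"slide":[0.0005,0.0005,0.01],"turn":1.5},{"hand":0,"slide":[0,0,0.013],"turn":0},{"hand":0,"slide":[0,0,0.006],"turn":0},{"hand":0,"slide":[0,0,0],"turn":0}]' 15; python3 pl.py w7 0.019
```

```text
clock: 9.68
tool_pos: [0.5431, 0.0327, 0.0205]
eef_rot: [0.738, 0.675, -0.0, -0.0]
contact_force: [0.4, -0.1, -0.5]
opening: 0.199
[ 237  149   35  124 3617] xmin 0.4888
0.4938 0.035 0.0151
0.5038 0.0341 0.0166
0.5138 0.0338 0.017
0.5238 0.0334 0.0176
0.5338 0.0331 0.0173
0.5438 0.0321 0.0165
0.5538 0.0319 0.0169
0.5638 0.0317 0.0155
[0.543  0.0327 0.0205]
```

```bash
python3 -m creep '[{"hand":0.04,"slide":[0,0,0],"turn":0},{"hand":0.05,"slide":[0,0,0],"turn":0},{"hand":0.05,"slide":[0,0,0],"turn":0},{"hand":0.05,"slide":[0,0,0],"turn":0},{"hand":0.06,"slide":[0,0,-0.03],"turn":0}]' 15; python3 -m creep '[{"hand":0.088,"slide":[0,0,-0.05],"turn":0},{"hand":0.088,"slide":[0,0,-0.05],"turn":0},{"hand":0.088,"slide":[0.03,0,-0.05],"turn":0},{"hand":0.088,"slide":[0.06,-0.03,-0.02],"turn":0},{"hand":0.088,"slide":[0.06,-0.03,0],"turn":0}]' 15
cat > look.py <<'E'
from h import *
import sys,pickle
n=sys.argv[1]; c=sys.argv[2]
s=snapshot(c); pickle.dump(s,open(f"s_{n}.pkl","wb"));cv2.imwrite(f"pics/{n}.png",s["frame"][:,:,::-1])
for a in sys.argv[3:]:
    t,z=a.split(":")
    for d in pinpoint(t,s)[:1]: print(t,round(d["conf"],2),np.round(d["uv"],1),atz(s,d["uv"],float(z)).round(4))
st=get_state();print(st["tool_pos"].round(4),np.degrees(2*np.arctan2(st["eef_rot"][1],st["eef_rot"][0])).round(1),st["clock"])
E
python3 look.py w8 wrist tamper:0.006 peeler_head:0.013 peeler_tail:0.013 peeler_card:0.006; python3 card.py s_w8.pkl
```

```text
clock: 10.35
tool_pos: [0.5418, 0.0324, 0.0498]
eef_rot: [0.738, 0.675, -0.002, -0.001]
contact_force: [0.7, 0.1, 0.9]
opening: 0.661
clock: 10.98
tool_pos: [0.5017, 0.1779, 0.2206]
eef_rot: [0.739, 0.674, 0.002, 0.001]
contact_force: [0.8, 1.3, 0.6]
opening: 0.994
tamper 0.81 [286.4 205.9] [0.554  0.2161 0.006 ]
peeler_tail 0.72 [145.  180.7] [0.5004 0.0353 0.013 ]
peeler_card 0.87 [151.6 216.6] [0.5524 0.0311 0.006 ]
[0.501  0.1756 0.2186] 84.9 11.225
[ 266  164   46   37 1077] cent [0.5152 0.2214] rect [521.  220.2] [58.1 45.7] 80.5
[ 196  199   45   42 1478] cent [0.5647 0.1218] rect [565.7 121.2] [60.5 60.4] 84.7
[ 259  213   44   58 1430] cent [0.6192 0.2001] rect [607.8 205.8] [58.3 84.6] 80.4
```

View pics/w8.png

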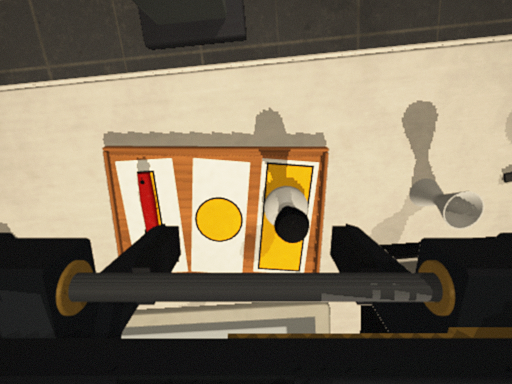

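```bash
python3 - <<'E'
from h import *
import pickle
for f in("s_w8.pkl","s_w1.pkl"):
    s=pickle.load(open(f,"rb"));W=cloud(s)
    m=(np.abs(W[...,0]-.553)<.06)&(np.abs(W[...,1]-.215)<.06)
    for a,b in((.05,.08),(.08,.1),(.01,.032)):
        k=m&(W[...,2]>a)&(W[...,2]<b); P=W[k]
        if len(P): print(f,a,b,len(P),P.min(0).round(4),P.max(0).round(4),np.median(P,0).round(4))
    c,r=cv2.minEnclosingCircle((W[m&(W[...,2]>.085)][:,:2]*1000).astype(np.float32)); print(c,r)
E
```

```text
s_w8.pkl 0.05 0.08 217 [0.5333 0.1955 0.059 ] [0.5611 0.2341 0.08  ] [0.5378 0.2106 0.0752]
s_w8.pkl 0.08 0.1 781 [0.5343 0.1972 0.08  ] [0.5706 0.2325 0.09  ] [0.5504 0.214  0.0855]
s_w8.pkl 0.01 0.032 1298 [0.4933 0.1864 0.01  ] [0.6128 0.2719 0.0315] [0.5422 0.2222 0.0186]
(529.9415893554688, 221.20474243164062) 38.4128532409668
s_w1.pkl 0.05 0.08 155 [0.5351 0.1993 0.0713] [0.5737 0.2343 0.08  ] [0.5524 0.2276 0.0758]
s_w1.pkl 0.08 0.1 735 [0.5366 0.1984 0.08  ] [0.572  0.2323 0.0899] [0.5545 0.2165 0.0856]
s_w1.pkl 0.01 0.032 993 [0.4931 0.1977 0.01  ] [0.6129 0.2719 0.0249] [0.5519 0.2359 0.0171]
(553.10888671875, 230.45245361328125) 63.03289794921875
```

```bash
python3 -m creep '[{"hand":0.088,"slide":[0.0445,0.048,0],"turn":0},{"hand":0.088,"slide":[0,0,0.03],"turn":0},{"hand":0.088,"slide":[0,0,0.04],"turn":0},{"hand":0.088,"slide":[0,0,0.015],"turn":0},{"hand":0.088,"slide":[0,0,0],"turn":0}]' 20; python3 look.py w9 wrist
```

```text
clock: 11.85
tool_pos: [0.5505, 0.2131, 0.133]
eef_rot: [0.738, 0.674, -0.001, 0.0]
contact_force: [0.6, -0.1, 0.2]
opening: 0.999
[0.551  0.214  0.1342] 84.8 11.9
```

View pics/w9.png

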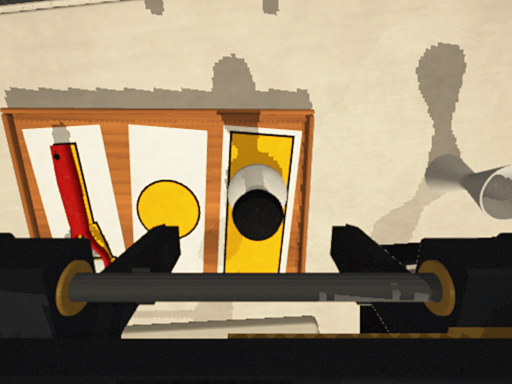

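```bash
python3 -m creep '[{"hand":0.088,"slide":[0,0.002,0.03],"turn":0},{"hand":0.088,"slide":[0,0,0.03],"turn":0},{"hand":0.06,"slide":[0,0,0.019],"turn":0},{"hand":0.03,"slide":[0,0,0],"turn":0},{"hand":0.0,"slide":[0,0,0],"turn":0}]' 20;  python3 -m creep '[{"hand":0.0,"slide":[0,0,0],"turn":0},{"hand":0.0,"slide":[0,0,0],"turn":0},{"hand":0.0,"slide":[0,0,0],"turn":0}]' 20
```

```text
clock: 12.52
tool_pos: [0.5533, 0.2151, 0.056]
eef_rot: [0.738, 0.675, 0.001, 0.0]
contact_force: [0.0, -0.2, 1.2]
opening: 0.685
clock: 12.9
tool_pos: [0.5528, 0.2146, 0.0554]
eef_rot: [0.738, 0.675, 0.0, 0.0]
contact_force: [-0.0, -0.2, 4.9]
opening: 0.405
```

```bash
python3 -m creep '[{"hand":0.0,"slide":[0,0,0],"turn":0},{"hand":0.0,"slide":[0,0,-0.02],"turn":0},{"hand":0.0,"slide":[0,0,-0.03],"turn":0},{"hand":0.0,"slide":[0.04,-0.03,0],"turn":0},{"hand":0.0,"slide":[0.05,-0.04,0],"turn":0}]' 25;  python3 -m creep '[{"hand":0.0,"slide":[0.046,-0.036,0],"turn":0},{"hand":0.0,"slide":[0,0,0],"turn":0},{"hand":0.0,"slide":[0,0,0.03],"turn":0},{"hand":0.0,"slide":[0,0,0],"turn":0}]' 25; python3 look.py w10 wrist; python3 look.py s10 side
```

```text
clock: 13.52
tool_pos: [0.4926, 0.3084, 0.1057]
eef_rot: [0.739, 0.673, 0.001, 0.001]
contact_force: [-0.5, 1.0, -3.3]
opening: 0.406
clock: 14.02
tool_pos: [0.4591, 0.3559, 0.0735]
eef_rot: [0.738, 0.675, -0.002, 0.001]
contact_force: [0.3, -0.3, -4.2]
opening: 0.406
[0.4597 0.3568 0.0745] 84.9 14.075
[0.4601 0.3575 0.0752] 84.9 14.125
```

View pics/w10.png

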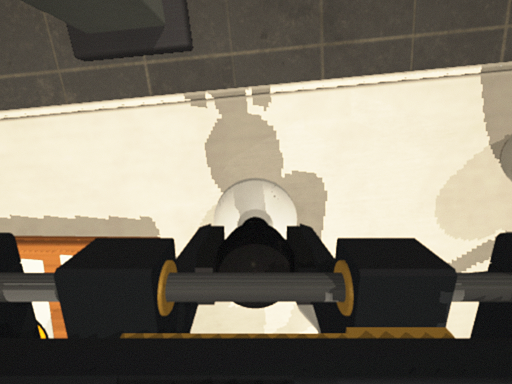

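View pics/s10.png

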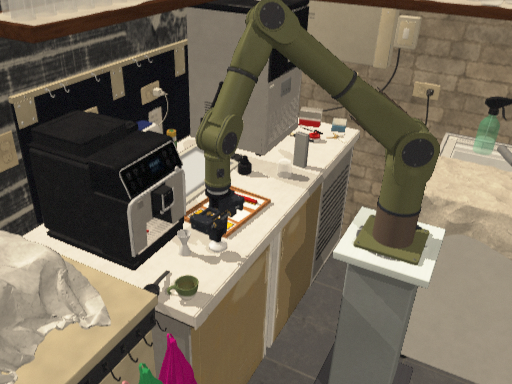

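```bash
python3 -m creep '[{"hand":0.0,"slide":[0,0,0.015],"turn":0},{"hand":0.0,"slide":[0,0,0.008],"turn":0},{"hand":0.0,"slide":[0,0,0.002],"turn":0},{"hand":0.0,"slide":[0,0,0],"turn":0}]' 25;  python3 -m creep '[{"hand":0.06,"slide":[0,0,0],"turn":0},{"hand":0.07,"slide":[0,0,0],"turn":0},{"hand":0.07,"slide":[0,0,0],"turn":0},{"hand":0.07,"slide":[0,0,-0.02],"turn":0},{"hand":0.07,"slide":[0,0,-0.05],"turn":0}]' 25
```

```text
clock: 14.62
tool_pos: [0.4598, 0.3581, 0.0498]
eef_rot: [0.738, 0.675, 0.0, -0.0]
contact_force: [-0.3, 0.0, -3.5]
opening: 0.403
clock: 15.25
tool_pos: [0.4589, 0.357, 0.1189]
eef_rot: [0.738, 0.675, -0.002, 0.0]
contact_force: [0.6, 0.8, 0.9]
opening: 0.797
```

```bash
python3 -m creep '[{"hand":0.05,"slide":[0,0,-0.06],"turn":10.6},{"hand":0.03,"slide":[0,0,-0.06],"turn":10.6},{"hand":0,"slide":[-0.0538,0.0265,0],"turn":10.6},{"hand":0,"slide":[-0.048,0.036,0],"turn":10.6},{"hand":0,"slide":[-0.0406,0.0442,0],"turn":10.6}]' 25;  python3 -m creep '[{"hand":0,"slide":[-0.0318,0.0509,0],"turn":10.6},{"hand":0,"slide":[-0.0219,0.0559,0],"turn":10.6},{"hand":0,"slide":[-0.0112,0.0589,0],"turn":10.6},{"hand":0,"slide":[0,0.06,0],"turn":0},{"hand":0,"slide":[0,0.06,0],"turn":0}]' 25;  python3 -m creep '[{"hand":0,"slide":[0.01,0.06,0],"turn":0},{"hand":0,"slide":[0.01,0.06,0],"turn":0},{"hand":0,"slide":[0.01,0.06,0],"turn":0},{"hand":0,"slide":[0,0.05,0],"turn":0},{"hand":0,"slide":[0,0,0],"turn":0}]'; python3 look.py w11 wrist stone_mid:0.075 glass:0
```

```text
clock: 15.88
tool_pos: [0.4597, 0.1764, 0.2403]
eef_rot: [0.962, 0.272, 0.001, 0.0]
contact_force: [0.8, -0.4, 0.3]
opening: 0.25
clock: 16.5
tool_pos: [0.4597, -0.1236, 0.2402]
eef_rot: [1.0, 0.001, 0.001, 0.0]
contact_force: [0.9, -0.9, -0.9]
opening: 0.003
clock: 17.12
tool_pos: [0.4883, -0.3573, 0.2394]
eef_rot: [1.0, -0.003, -0.0, 0.002]
contact_force: [0.3, 1.3, -0.6]
opening: 0.005
stone_mid 0.57 [241.8 169.2] [ 0.4731 -0.3459  0.075 ]
glass 0.74 [260.4  75.2] [ 0.4954 -0.2387  0.    ]
[ 0.4903 -0.3503  0.2398] 0.2 17.275
```

View pics/w11.png

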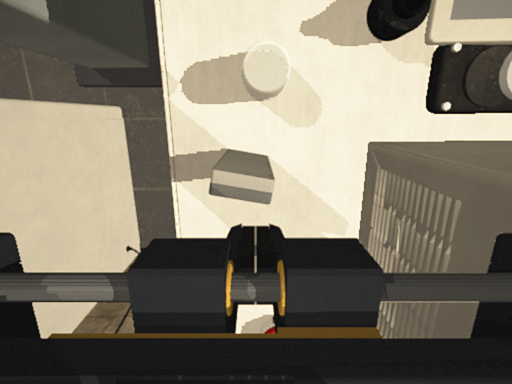

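```bash
python3 - <<'E'
from h import *
import pickle
s=pickle.load(open("s_w11.pkl","rb"));W=cloud(s)
k=(W[...,2]>.143)&(W[...,2]<.16)&(np.abs(W[...,0]-.47)<.07)&(np.abs(W[...,1]+.345)<.06)
v,u=np.nonzero(k);print(u.min(),u.max(),v.min(),v.max())
P=W[k];c,wh,an=cv2.minAreaRect((P[:,:2]*1000).astype(np.float32));print("top",c,wh,an,P[:,2].mean())
for uv in((400,145),(450,145),(372,145),(372,200),(372,230),(420,250),(480,200),(200,100),(100,150),(120,115),(265,90),(255,325),(270,331)):
    print(uv,atd(s,uv))
s=pickle.load(open("s_side0.pkl","rb"));W=cloud(s)
E
```

```text
209 275 168 203
top (476.3918762207031, -346.5602722167969) (23.199392318725586, 54.88576126098633) 79.82847595214844 0.14949579479475222
(400, 145) [ 0.64564216 -0.31989348  0.07670035]
(450, 145) [ 0.69878557 -0.32004009  0.07835779]
(372, 145) [ 0.63241003 -0.32404666  0.03597625]
(372, 200) [ 0.63173799 -0.38912823  0.0551649 ]
(372, 230) [ 0.63219517 -0.42530554  0.0638063 ]
(420, 250) [ 0.63110778 -0.40139191  0.16165551]
(480, 200) [ 0.63066101 -0.34033359  0.21135623]
(200, 100) [ 4.16534551e-01 -2.68279749e-01  1.92913886e-04]
(100, 150) [-0.02981294 -0.39645343 -0.53999653]
(120, 115) [-0.02824508 -0.28408905 -0.71043856]
(265, 90) [ 0.4992442  -0.26164336  0.06193523]
(255, 325) [ 0.48618475 -0.62359088 -0.00089683]
(270, 331) [ 0.50966958 -0.61173059  0.02528642]
```

```bash
python3 -m creep '[{"hand":0,"slide":[0,0,0],"turn":10.2},{"hand":0,"slide":[-0.014,-0.046,0],"turn":0},{"hand":0,"slide":[0,0,0],"turn":0},{"hand":0,"slide":[0,0,0.05],"turn":0},{"hand":0,"slide":[0,0,0.053],"turn":0}]' 25; python3 -m creep '[{"hand":0,"slide":[0,0,0],"turn":0}]'; python3 look.py w12 wrist;python3 look.py s12 side
```

```text
clock: 17.9
tool_pos: [0.4857, -0.3035, 0.1369]
eef_rot: [0.996, -0.087, 0.002, 0.0]
contact_force: [-0.3, -0.4, -0.4]
opening: 0.004
clock: 18.02
tool_pos: [0.4821, -0.302, 0.134]
eef_rot: [0.996, -0.087, -0.004, -0.002]
contact_force: [-0.1, -0.6, 0.4]
opening: 0.005
[ 0.4839 -0.303   0.1364] -10.0 18.075
[ 0.4852 -0.3038  0.1379] -10.0 18.125
```

View pics/w12.png

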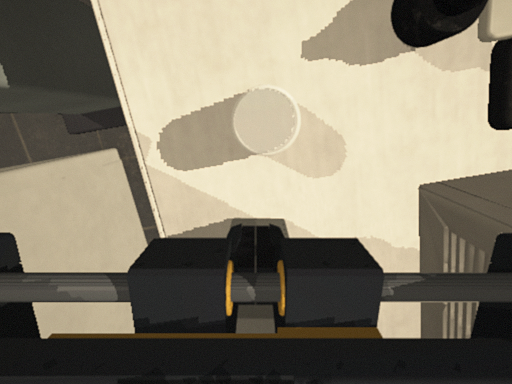

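View pics/s12.png

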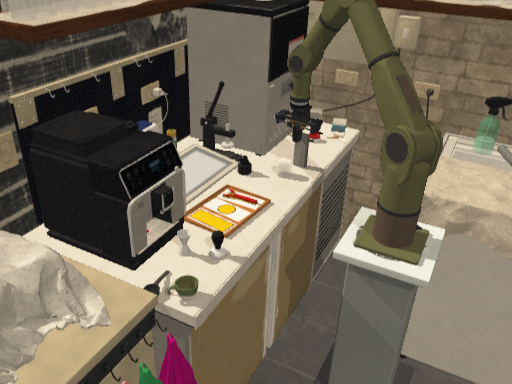

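Glass stands untouched at (267,120) in the wrist view; closed fingers are beside the stone top. Push along tool +y.

```bash
python3 -m creep '[{"hand":0,"slide":[0,0.015,0],"turn":0},{"hand":0,"slide":[0,0.012,0],"turn":0},{"hand":0,"slide":[0,0.012,0],"turn":0},{"hand":0,"slide":[0,0.012,0],"turn":0}]';python3 -m creep '[{"hand":0,"slide":[0,0.012,0],"turn":0},{"hand":0,"slide":[0,0.008,0],"turn":0},{"hand":0,"slide":[0,0,0],"turn":0}]'; python3 look.py s13 side
```

```text
clock: 18.62
tool_pos: [0.475, -0.3557, 0.1371]
eef_rot: [0.996, -0.088, 0.0, 0.0]
contact_force: [0.1, -0.1, -1.1]
opening: 0.006
clock: 19.0
tool_pos: [0.4715, -0.3748, 0.1366]
eef_rot: [0.996, -0.089, -0.0, 0.0]
contact_force: [-0.0, 1.2, -0.1]
opening: 0.004
[ 0.4718 -0.374   0.1367] -10.1 19.05
```

View pics/s13.png

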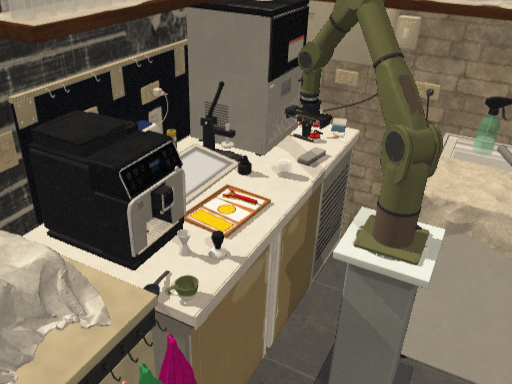

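```bash
python3 -m creep '[{"hand":0.088,"slide":[0,0,-0.05],"turn":0},{"hand":0.088,"slide":[0,0.05,-0.03],"turn":0},{"hand":0.088,"slide":[0,0.06,0],"turn":0},{"hand":0.088,"slide":[0,0.02,0],"turn":0},{"hand":0.088,"slide":[0,0,0],"turn":0}]'; python3 look.py w14 wrist stone_mid:0.0115 glass:0
```

```text
clock: 19.68
tool_pos: [0.4482, -0.503, 0.2163]
eef_rot: [0.996, -0.089, -0.0, 0.0]
contact_force: [0.2, 0.3, 0.1]
opening: 0.549
stone_mid 0.82 [254.3 120.5] [ 0.4582 -0.4399  0.0115]
[ 0.4503 -0.4994  0.2166] -9.9 19.825
```

View pics/w14.png

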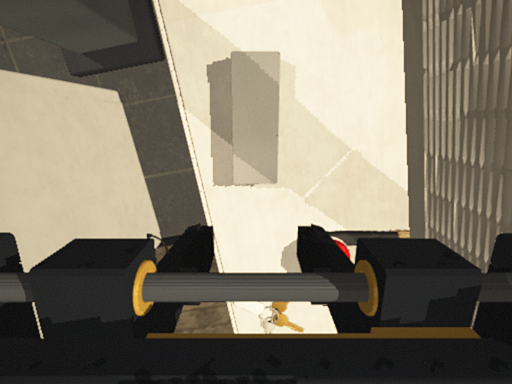

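```bash
cat > stone.py <<'E'
from h import *
import pickle,sys
s=pickle.load(open(sys.argv[1],"rb"));W=cloud(s); z0=float(sys.argv[2]);x0=float(sys.argv[3]);y0=float(sys.argv[4])
k=(np.abs(W[...,2]-z0)<.007)&(np.abs(W[...,0]-x0)<.1)&(np.abs(W[...,1]-y0)<.12)
n,l,st,ce=cv2.connectedComponentsWithStats(k.astype(np.uint8)); i=1+np.argmax(st[1:,4]); print(st[i])
P=W[l==i];c,wh,an=cv2.minAreaRect((P[:,:2]*1000).astype(np.float32));print(np.round(c,1),np.round(wh,1),round(an,1),P[:,2].mean().round(4))
E
python3 stone.py s_w14.pkl 0.023 0.46 -0.43
```

```text
[ 231   51   50  133 6230]
[ 459.4 -440.8] [149.7  55.1] 79.8 0.0228
```

```bash
python3 -m creep '[{"hand":0.088,"slide":[-0.001,-0.059,0],"turn":0},{"hand":0.088,"slide":[0,0,0.05],"turn":0},{"hand":0.088,"slide":[0,0,0.05],"turn":0},{"hand":0.088,"slide":[0,0,0.04],"turn":0},{"hand":0.088,"slide":[0,0,0.01],"turn":0}]' 40;  python3 -m creep '[{"hand":0.088,"slide":[0,0,0],"turn":0}]'; python3 look.py w15 wrist
```

```text
clock: 20.45
tool_pos: [0.458, -0.4406, 0.0646]
eef_rot: [0.996, -0.087, -0.002, -0.002]
contact_force: [0.0, 0.4, 0.0]
opening: 1.001
clock: 20.58
tool_pos: [0.4593, -0.4428, 0.0672]
eef_rot: [0.996, -0.087, 0.0, -0.0]
contact_force: [-0.4, -0.7, -0.2]
opening: 0.997
[ 0.4597 -0.4436  0.0682] -10.0 20.625
```

View pics/w15.png

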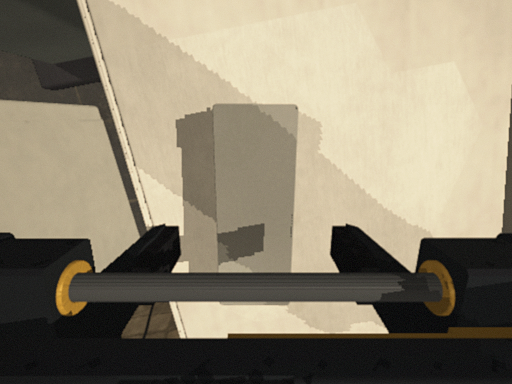

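```bash
python3 -m creep '[{"hand":0.088,"slide":[0,-0.002,0.025],"turn":0},{"hand":0.088,"slide":[0,0,0.02],"turn":0},{"hand":0.07,"slide":[0,0,0.004],"turn":0},{"hand":0.04,"slide":[0,0,0],"turn":0},{"hand":0.02,"slide":[0,0,0],"turn":0}]' 40;  python3 -m creep '[{"hand":0.02,"slide":[0,0,0],"turn":0},{"hand":0.02,"slide":[0,0,0],"turn":0},{"hand":0.02,"slide":[0,0,0],"turn":0}]' 40
```

```text
clock: 21.25
tool_pos: [0.4592, -0.4423, 0.0186]
eef_rot: [0.996, -0.088, 0.001, 0.0]
contact_force: [0.6, -0.1, 0.9]
opening: 0.679
clock: 21.62
tool_pos: [0.4592, -0.4422, 0.0185]
eef_rot: [0.996, -0.088, 0.001, 0.0]
contact_force: [-0.5, -0.1, 5.9]
opening: 0.619
```

```bash
python3 -m creep '[{"hand":0.02,"slide":[0,0,-0.03],"turn":0},{"hand":0.02,"slide":[0,0,-0.05],"turn":-10},{"hand":0.02,"slide":[0,0,-0.05],"turn":-10.1},{"hand":0.02,"slide":[0.0207,-0.0567,0],"turn":-10},{"hand":0.02,"slide":[0.0303,-0.0522,0],"turn":-10.1}]' 50;  python3 -m creep '[{"hand":0.02,"slide":[0.039,-0.046,0],"turn":-10},{"hand":0.02,"slide":[0.0463,-0.0386,0],"turn":-10.1},{"hand":0.02,"slide":[0.0524,-0.0298,0],"turn":-10},{"hand":0.02,"slide":[0.0568,-0.0203,0],"turn":-10.1},{"hand":0.02,"slide":[0.0595,-0.01,0],"turn":-10}]' 50;  python3 -m creep '[{"hand":0.02,"slide":[0.06,0,0],"turn":0},{"hand":0.02,"slide":[0.06,0,0],"turn":0},{"hand":0.02,"slide":[0,0,0],"turn":0}]' 50; python3 look.py w16 wrist; python3 card.py s_w16.pkl
```

```text
clock: 22.25
tool_pos: [0.4796, -0.3221, 0.1479]
eef_rot: [0.965, 0.261, 0.0, 0.0]
contact_force: [0.9, 0.9, -3.6]
opening: 0.615
clock: 22.88
tool_pos: [0.5326, -0.0246, 0.1473]
eef_rot: [0.763, 0.647, -0.001, -0.0]
contact_force: [1.4, -0.1, -2.9]
opening: 0.617
clock: 23.25
tool_pos: [0.5532, 0.1003, 0.1481]
eef_rot: [0.761, 0.649, 0.003, -0.002]
contact_force: [0.5, -0.3, -2.8]
opening: 0.62
[0.5526 0.0955 0.1474] 80.6 23.3
[ 330  112   69  141 7301] cent [0.564  0.2131] rect [573.7 211.3] [ 58.2 152.6] 80.5
[121 261  15  54 243] cent [ 0.6532 -0.0693] rect [651.8 -67.5] [12.4 74. ] 68.5
[384 328  74   9 351] cent [0.7708 0.2705] rect [773.2 273.9] [91.5 12.1] 80.5
```

View pics/w16.png

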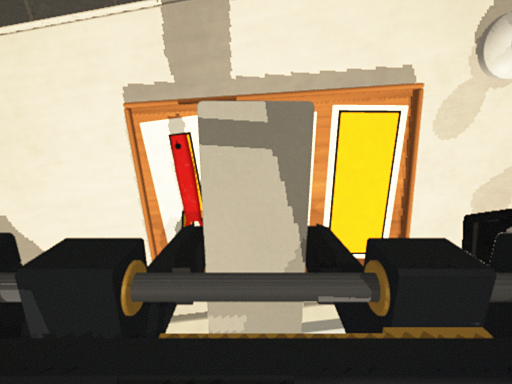

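```bash
python3 -m creep '[{"hand":0.02,"slide":[0.058,0.0015,0],"turn":0},{"hand":0.02,"slide":[0.058,0.0015,0.03],"turn":0},{"hand":0.02,"slide":[0,0,0.03],"turn":0},{"hand":0.02,"slide":[0,0,0.01],"turn":0},{"hand":0.02,"slide":[0,0,0],"turn":0}]' 50;  python3 -m creep '[{"hand":0.02,"slide":[0,0,0],"turn":0},{"hand":0.02,"slide":[0,0,0],"turn":0}]' 50; python3 look.py w17 wrist;python3 stone.py s_w17.pkl 0.081 0.575 0.211; python3 card.py s_w17.pkl
```

```text
clock: 23.92
tool_pos: [0.575, 0.2008, 0.0783]
eef_rot: [0.765, 0.644, -0.002, 0.0]
contact_force: [0.2, 0.3, -2.3]
opening: 0.617
clock: 24.18
tool_pos: [0.576, 0.2032, 0.0802]
eef_rot: [0.765, 0.644, 0.001, 0.0]
contact_force: [-0.7, -0.2, -3.7]
opening: 0.616
[0.5759 0.2033 0.0801] 80.3 24.225
[  175   100   160   172 19227]
[544.5 208.2] [82.8 90.3] 80.2 0.0845
[ 24 134  47 107 562] cent [0.5344 0.0405] rect [535.   41.8] [ 9.2 88.3] 87.6
[ 117  172   76   72 4138] cent [0.5639 0.1214] rect [564.1 121.2] [58.7 61.2] 32.0
```

View pics/w17.png

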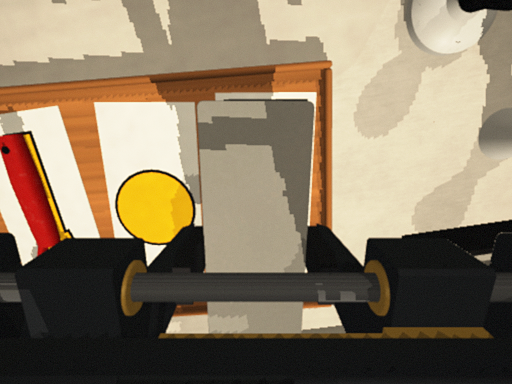

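```bash
python3 -m creep '[{"hand":0.02,"slide":[0.0077,-0.002,0.01],"turn":0},{"hand":0.02,"slide":[0,0,0.02],"turn":0},{"hand":0.02,"slide":[0,0,0.01],"turn":0},{"hand":0.02,"slide":[0,0,0],"turn":0},{"hand":0.02,"slide":[0,0,0],"turn":0}]' 50; python3 look.py w18 wrist;
```

```text
clock: 24.85
tool_pos: [0.5747, 0.2115, 0.0391]
eef_rot: [0.764, 0.645, 0.0, 0.0]
contact_force: [1.2, -0.1, -2.8]
opening: 0.614
[0.5749 0.2116 0.0394] 80.3 24.9
```

View pics/w18.png

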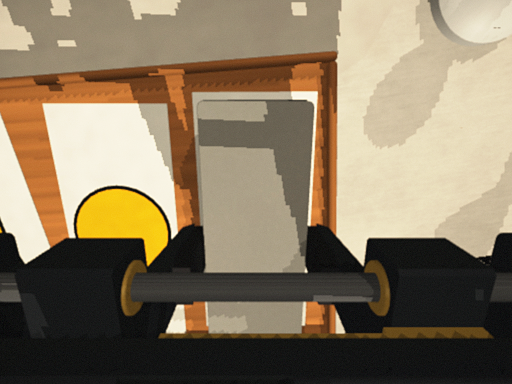

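Stone fills the card (columns 195–315), white margin even. Lower the last 14–15 mm and release a little.

```bash
python3 -m creep '[{"hand":0.02,"slide":[0,0,0.008],"turn":0},{"hand":0.02,"slide":[0,0,0.006],"turn":0},{"hand":0.02,"slide":[0,0,0.001],"turn":0},{"hand":0.02,"slide":[0,0,0],"turn":0}]' 50;python3 -m creep '[{"hand":0.065,"slide":[0,0,0],"turn":0},{"hand":0.065,"slide":[0,0,0],"turn":0},{"hand":0.065,"slide":[0,0,-0.01],"turn":0},{"hand":0.065,"slide":[0,0,-0.05],"turn":0},{"hand":0.065,"slide":[0,0,-0.06],"turn":0}]' 25
```

```text
clock: 25.4
tool_pos: [0.5746, 0.2113, 0.0246]
eef_rot: [0.764, 0.645, -0.0, 0.0]
contact_force: [-1.4, -1.3, 5.1]
opening: 0.619
clock: 26.02
tool_pos: [0.574, 0.2113, 0.1451]
eef_rot: [0.764, 0.645, -0.001, -0.0]
contact_force: [0.9, 0.7, 0.3]
opening: 0.737
```

```bash
python3 -m creep '[{"hand":0.088,"slide":[0,0,-0.05],"turn":0},{"hand":0.088,"slide":[-0.03,0.02,-0.05],"turn":0},{"hand":0.088,"slide":[-0.03,0.04,-0.03],"turn":0},{"hand":0.088,"slide":[-0.02,0.04,-0.02],"turn":0},{"hand":0.088,"slide":[0,0.02,0],"turn":0}]' 25;python3 -m creep '[{"hand":0.088,"slide":[0,0,0],"turn":0}]';python3 look.py w19 wrist peeler_head:0.013 peeler_tail:0.013 peeler:0.006 stone_mid:0.0175; python3 card.py s_w19.pkl;python3 stone.py s_w19.pkl 0.029 0.575 0.211
```

```text
clock: 26.65
tool_pos: [0.6822, 0.1088, 0.2967]
eef_rot: [0.766, 0.643, 0.002, 0.002]
contact_force: [-0.5, 0.7, 0.0]
opening: 1.0
clock: 26.78
tool_pos: [0.68, 0.1117, 0.2941]
eef_rot: [0.765, 0.644, 0.0, -0.0]
contact_force: [-0.4, -0.8, -0.5]
opening: 0.999
peeler_head 0.81 [190.8 118.2] [0.5984 0.0296 0.013 ]
peeler_tail 0.74 [177.4  47.1] [0.5028 0.0334 0.013 ]
peeler 0.82 [187.1  87.5] [0.5552 0.0327 0.006 ]
stone_mid 0.94 [313.4  75.4] [0.5713 0.2136 0.0175]
[0.6783 0.1133 0.2942] 80.4 27.025
[ 228   61   42   46 1524] cent [0.5647 0.122 ] rect [565.6 121.8] [59.9 61.1] 80.2
[ 56 264  15  50 203] cent [ 0.8472 -0.2709] rect [ 845.2 -268. ] [ 18.4 106.5] 63.7
[ 292   13   47  119 4848]
[572. 212.] [ 55.4 149.5] 80.2 0.0291
```

View pics/w19.png

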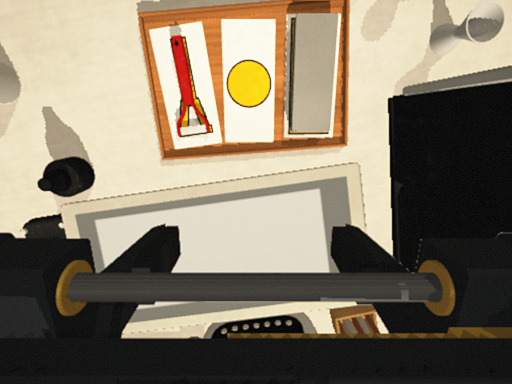

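```bash
python3 - <<'E'
from h import *
import pickle
s=pickle.load(open("s_w19.pkl","rb"));cv2.imwrite("pics/c19.png",cv2.resize(s["frame"][0:150,140:240,::-1],None,fx=4,fy=4,interpolation=cv2.INTER_CUBIC))
for n,p in dict(cardorg=(.5554,.0325,.006),ch=(.6053,.0308,.006),ct=(.5054,.0342,.006),end=(.6208,.0302,.006),tailend=(.4899,.0347,.006)).items(): print(n,proj(s,p).round(1))
E
```

```text
cardorg [187.   87.7]
ch [193.7 122.7]
ct [179.8  50.2]
end [195.7 133.1]
tailend [177.4  38. ]
```

View pics/c19.png

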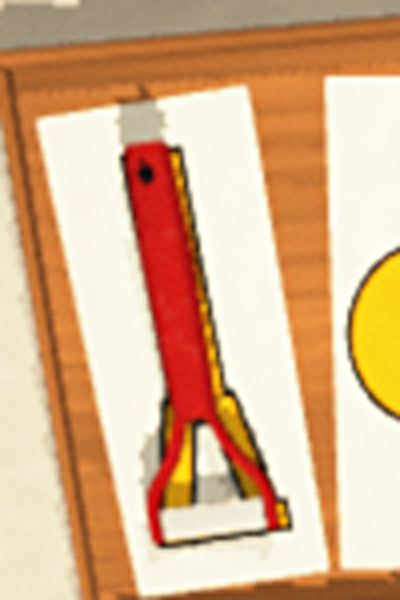

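```bash
python3 -m creep '[{"hand":0.088,"slide":[0.038,-0.048,0],"turn":0},{"hand":0.088,"slide":[0.04,-0.048,0],"turn":0},{"hand":0.088,"slide":[0.04,-0.048,0],"turn":0},{"hand":0.088,"slide":[0.04,-0.048,0],"turn":0},{"hand":0.088,"slide":[0.032,-0.038,0.03],"turn":0}]' 25;python3 -m creep '[{"hand":0.088,"slide":[0,0,0.05],"turn":0},{"hand":0.088,"slide":[0,0,0.05],"turn":0},{"hand":0.088,"slide":[0,0,0],"turn":0},{"hand":0.088,"slide":[0,0,0],"turn":0}]';python3 look.py w20 wrist tamper:0
python3 - <<'E'
from h import *
import pickle
s=pickle.load(open("s_w20.pkl","rb"));W=cloud(s)
m=(np.abs(W[...,0]-.46)<.06)&(np.abs(W[...,1]-.358)<.06)&(W[...,2]>.074)&(W[...,2]<.09)
P=W[m];print(len(P),P.min(0).round(4),P.max(0).round(4))
E
```

```text
clock: 27.65
tool_pos: [0.4827, 0.3421, 0.2663]
eef_rot: [0.763, 0.646, 0.003, -0.001]
contact_force: [1.3, 0.3, -0.8]
opening: 0.998
clock: 28.15
tool_pos: [0.485, 0.3395, 0.1658]
eef_rot: [0.764, 0.645, 0.001, -0.0]
contact_force: [0.3, -0.1, 0.6]
opening: 0.998
tamper 0.79 [269.7 155. ] [0.4603 0.3603 0.    ]
[0.4856 0.3396 0.1665] 80.3 28.25
1347 [0.4418 0.3406 0.074 ] [0.4764 0.3756 0.0838]
```

View pics/w20.png

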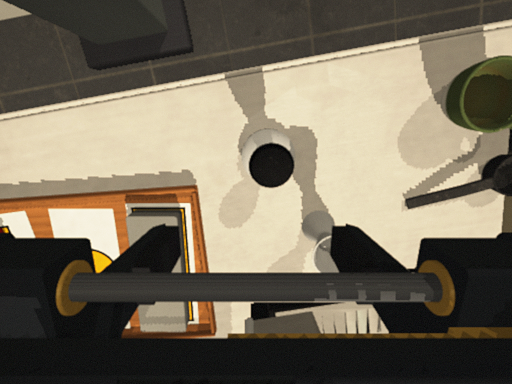

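```bash
python3 -m creep '[{"hand":0.088,"slide":[0.014,-0.0293,0],"turn":0},{"hand":0.088,"slide":[0,0,0.03],"turn":0},{"hand":0.088,"slide":[0,0,0],"turn":0},{"hand":0.088,"slide":[0,0,0],"turn":0}]' 25; python3 -c "
from h import *
print(get_state()['tool_pos'])"
```

```text
clock: 28.75
tool_pos: [0.4592, 0.3575, 0.1356]
eef_rot: [0.765, 0.644, 0.001, 0.0]
contact_force: [0.2, 1.2, 0.5]
opening: 1.001
[0.45919323 0.35749184 0.13559269]
```

```bash
python3 -m creep '[{"hand":0.088,"slide":[0,0,0.04],"turn":0},{"hand":0.07,"slide":[0,0,0.036],"turn":0},{"hand":0.06,"slide":[0,0,0.01],"turn":0},{"hand":0.03,"slide":[0,0,0],"turn":0},{"hand":0.0,"slide":[0,0,0],"turn":0}]' 25;  python3 -m creep '[{"hand":0.0,"slide":[0,0,0],"turn":0},{"hand":0.0,"slide":[0,0,0],"turn":0},{"hand":0.0,"slide":[0,0,0],"turn":0},{"hand":0.0,"slide":[0,0,-0.02],"turn":0},{"hand":0.0,"slide":[0,0,-0.045],"turn":0}]' 25
```

```text
clock: 29.38
tool_pos: [0.459, 0.3581, 0.0497]
eef_rot: [0.764, 0.645, 0.001, -0.0]
contact_force: [0.3, -0.3, -0.7]
opening: 0.571
clock: 30.0
tool_pos: [0.4567, 0.3551, 0.1115]
eef_rot: [0.764, 0.645, -0.003, 0.001]
contact_force: [0.6, 0.0, -3.2]
opening: 0.406
```

```bash
python3 -m creep '[{"hand":0.0,"slide":[-0.04,0.027,0],"turn":0},{"hand":0.0,"slide":[-0.045,0.03,0],"turn":0},{"hand":0.0,"slide":[-0.045,0.03,0],"turn":0},{"hand":0.0,"slide":[-0.045,0.03,0],"turn":0},{"hand":0.0,"slide":[-0.04,0.027,0],"turn":0}]' 25;  python3 -m creep '[{"hand":0.0,"slide":[0,0,0.02],"turn":0},{"hand":0.0,"slide":[0,0,0],"turn":0},{"hand":0.0,"slide":[0,0,0],"turn":0},{"hand":0.0,"slide":[0,0,0],"turn":0}]' 25; python3 look.py w21 wrist tamper:0.045
```

```text
clock: 30.62
tool_pos: [0.5638, 0.118, 0.1123]
eef_rot: [0.765, 0.644, -0.001, 0.0]
contact_force: [0.6, -0.3, -4.8]
opening: 0.404
clock: 31.12
tool_pos: [0.5638, 0.1222, 0.0937]
eef_rot: [0.764, 0.645, 0.0, -0.0]
contact_force: [0.3, -0.5, -3.7]
opening: 0.405
tamper 0.68 [258.8 217.1] [0.5651 0.1244 0.045 ]
[0.5639 0.1217 0.0936] 80.4 31.225
```

View pics/w21.png

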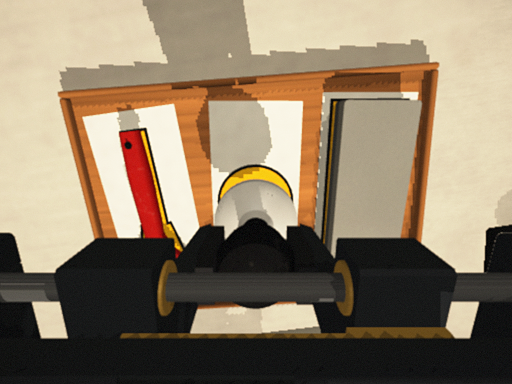

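```bash
python3 -m creep '[{"hand":0.0,"slide":[0,0.001,0.02],"turn":0},{"hand":0.0,"slide":[0,0,0.012],"turn":0},{"hand":0.0,"slide":[0,0,0.005],"turn":0},{"hand":0.0,"slide":[0,0,0],"turn":0},{"hand":0.0,"slide":[0,0,0.001],"turn":0}]' 25; python3 look.py w22 wrist tamper:0.006
```

```text
clock: 31.85
tool_pos: [0.565, 0.1211, 0.0552]
eef_rot: [0.764, 0.645, 0.0, -0.0]
contact_force: [-1.5, -0.2, 5.1]
opening: 0.405
tamper 0.71 [255.6 218.8] [0.5674 0.1208 0.006 ]
[0.5651 0.1211 0.0553] 80.3 31.95
```

View pics/w22.png

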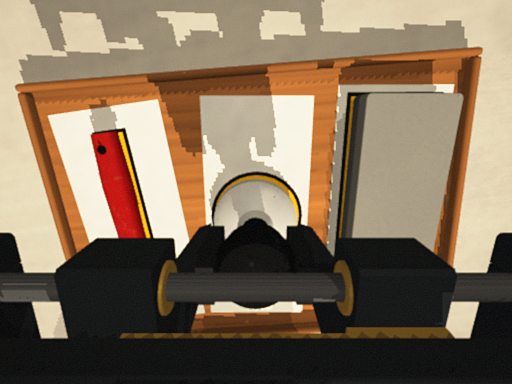

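Tamper foot sits on the disc with an even yellow ring (column 256, row 215). Release and rise for a check.

```bash
python3 -m creep '[{"hand":0.07,"slide":[0,0,0],"turn":0},{"hand":0.07,"slide":[0,0,0],"turn":0},{"hand":0.07,"slide":[0,0,0],"turn":0},{"hand":0.07,"slide":[0,0,-0.02],"turn":0},{"hand":0.07,"slide":[0,0,-0.05],"turn":0}]' 25;  python3 -m creep '[{"hand":0.07,"slide":[0,0,-0.06],"turn":0},{"hand":0.07,"slide":[0.005,0.03,-0.05],"turn":0},{"hand":0.07,"slide":[0,0.06,0],"turn":0},{"hand":0.07,"slide":[0,0,0],"turn":0},{"hand":0.07,"slide":[0,0,0],"turn":0}]' 25; python3 look.py w23 wrist tamper:0.006 stone_mid:0.0175 peeler_head:0.013 peeler_tail:0.013 flask:0; python3 stone.py s_w23.pkl 0.029 0.575 0.211; python3 look.py s23 scene glass:0 jigger:0 flask:0 tamper:0.006
```

```text
clock: 32.58
tool_pos: [0.5637, 0.1203, 0.1253]
eef_rot: [0.764, 0.645, -0.002, -0.001]
contact_force: [0.4, -0.3, 1.5]
opening: 0.794
clock: 33.2
tool_pos: [0.6533, 0.1109, 0.2354]
eef_rot: [0.764, 0.645, -0.0, -0.001]
contact_force: [-0.5, -0.4, -1.0]
opening: 0.792
tamper 0.69 [255.2 103.1] [0.5687 0.1253 0.006 ]
stone_mid 0.59 [326.   90.7] [0.5695 0.213  0.0175]
peeler_head 0.72 [ 58.8 199.4] [ 0.6479 -0.1621  0.013 ]
peeler_tail 0.62 [171.   58.8] [0.5021 0.034  0.013 ]
flask 0.89 [ 59.7 197.7] [ 0.648  -0.1702  0.    ]
[0.6537 0.1109 0.2352] 80.4 33.5
[ 301   21   57  135 6375]
[571.7 212. ] [ 55.7 149.8] 80.2 0.0291
glass 0.69 [326.  174.1] [ 0.5115 -0.236   0.    ]
jigger 0.53 [154.1 263.1] [0.5509 0.404  0.    ]
flask 0.55 [252.9 201.4] [0.5644 0.0359 0.    ]
tamper 0.91 [229.3 212.3] [0.5695 0.1251 0.006 ]
[0.6543 0.1106 0.2351] 80.3 33.75
```

View pics/w23.png

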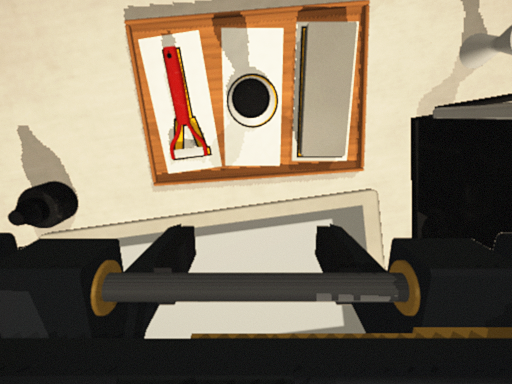

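View pics/s23.png

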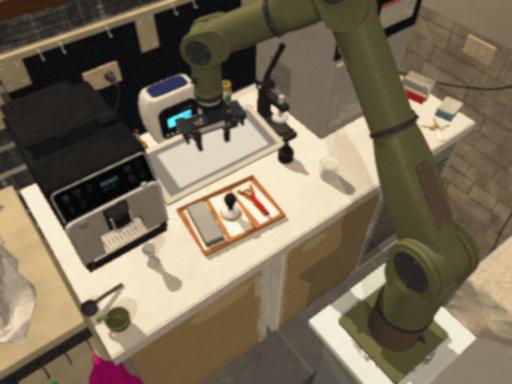

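```bash
python3 -c "
from plant import *
print(finish_job())"
```

```text
the job is handed in; nothing more can be done
None
```

The tray is set and the job is handed in after about 34 s of the 69 s. I set the peeler down first and parked the tamper on the counter. The whetstone was then tipped over and laid on the rectangle, and the tamper put on its disc last. The gripper is open above the tray, touching nothing.

These are my last checks, against the 12 mm limit; the interface reports no verdict:

| Item | Measured | Outline | Difference |
|---|---|---|---|
| Whetstone | lying flat at (0.572, 0.212) | (0.574, 0.211) | about 2 mm, under 1° in angle |
| Tamper | upright, centred on the disc by eye | disc at (0.565, 0.122) | about 5 mm by the last network reading |
| Peeler | head and handle over the drawn ones | silhouette from (0.490, 0.035) to (0.621, 0.030) | about 3 mm at the handle, about 7 mm at the head |

- **Tamper:** the arm's own position at release agreed with the disc to about 1 mm, so I take the network's 5 mm as error.
- **Peeler:** before release it lay about 1 mm off along its length and up to 3 mm off sideways. The 7 mm head reading comes from the network, one look before the last. In the final wrist picture the network took the flask for the peeler's head, so that reading was not usable. The picture itself shows the head on the drawn head.
- **Bystanders:** the tea glass, jigger and flask stand where they were. The networks put the glass within about 11 mm and the jigger within about 5 mm. The scene camera's flask reading was wrong, landing on the peeler, but the wrist camera put the flask within about 10 mm. I saw no contact with any of them.

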